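Which tool-case lid does its hinge hold?

ROBOT

A 6-joint arm with a two-finger parallel gripper is mounted at the origin on the work surface. World frame = base frame: x ahead of the robot, y to its left, z up, the work surface at z = 0. Lengths are in m, angles in rad, forces in N, time in s.
With the tool pointing down it reaches from about 0.25 to 0.775 m from the base axis. Payload 4 kg.
Tool frame: the origin (TCP) lies at the centre of the arm's flange, where the gripper is bolted on; the fingertips stand 173 mm ahead of it and the grasp point (between the pads) lies 155 mm ahead of it; z points along the fingers, y is the line along which they close (so a half turn about z gives the same grasp; the last joint's range is limited). The gripper opens to 85 mm and grips with 20 to 120 N. Pads are 22 mm wide; open, the fingers measure 114 mm over their backs; the gripper's body (76 mm by 85 mm) begins 54 mm behind the grasp point. The pads swing forward as they close: fully open they stand 13 mm farther back than shut.
Start: joints at [1.003, 0.087, 1.371, -0, 1.684, -0.103], TCP at [0.247, 0.492, 0.405] pointing down, gripper open.
Joint ranges: [-3.1, 3.1], [-0.76, 2.03], [0.27, 2.55], [-1.08, 4.22], [0.17, 2.65], [-2.57, 2.57]. Speed limits (rad/s): [2.79, 2.79, 3.14, 3.14, 3.14, 3.14].

INTERFACE

Orientations are given as a rotation vector (axis times angle).
In Python, from bench import readout, camera, get_calibration, order gives the robot as it stands.
- The arm moves only by the tool drive_tool, never from a script. Its argument "steps" is a list of rows, each a list of 2 entries, a list of its own where there are three numbers: the shift along the tool's x, y, z as a fraction of full scale, then the turn about the tool's z as a fraction of full scale. A call has 1 to 20 rows; each row is the pose to reach, as a shift and turn from the pose commanded when the call began, along the tool's axes at that moment, turning the shorter way round; what a row does not reach only later rows make up. Full scale, the value 1, is 800 mm for a shift and pi rad for a turn. A row lasts 1/10 s, in which the tool goes at most 50 mm and 8.59 degrees, less where a joint would pass 70% of its speed; a pose out of reach is approached as far as the arm can. A call with a number of a shift or a turn outside -1 to 1 is refused whole. A call with a gripper value outside its range is refused whole. "claw" is the opening, from 0 (shut) to 1 (fully open), set as the call begins (left out, the last holds). The fingers move at their own pace and stop on an object; "force" is the grip in N (left out, the last holds). Time passes only in rows, so rows that repeat a pose let the fingers close. It gives the time, the measured TCP pose, the force, the opening and the grip force at its end, in the units of the state.
- readout.get_state(): the state, without advancing time (a new reading comes with each control period).
- camera(name): name is "side" or "top"; returns the picture (384x512x3 uint8, blue, green, red); there is no depth.
- get_calibration(name): a dict with "intrinsics" (3x3 intrinsics, pixels), "view" (4x4, takes a point from world to camera coordinates). Camera axes: x right, y up, looking along -z (the intrinsics and any distortion apply to the point x, -y, -z); pixel columns grow to the right and rows downward; lengths in m; the calibration is good to about 2 mm. A picture is of the moment at which its call begins. get_calibration takes no time and is no camera call.
- order.finish_job(): hands the job in; it is judged then, once.
The state is a dict: "time_s": time; "q": joint angles; "qd": joint speeds; "joint_torque": joint torques, N m; "tool_pos": TCP position; "ee_rot": TCP orientation; "wrist_force": force on the tool from outside, world axes, zero at the start; "ft_torque": the same for the moment, N m; "grip_width": opening from 0.0 (shut) to 1.0 (fully open); "grasp_force": force on a finger pad.
Only numpy, scipy, OpenCV 4.12 (cv2) and the standard library are available. Lean on these libraries where they do the work, as an engineer would, in place of code of your own. Each camera call takes 0.05 s, during which the arm holds its last target. There are 200 camera calls.

TASK

Two tool cases came back from repair and one of them has a lid that is too heavy for its friction hinge. Try the left case first and then the right one: lift the lid by its bar to about half open (45 degrees) and feel, easing off, whether it holds. Leave the lid that holds standing half open by itself and set the one that sags fully shut, gently: neither lid may be forced or allowed to drop, and the bottle, tin and screwdriver are to be left alone.

Things in the scene. Friction and masses are not known exactly. Their poses are not given: they have to be found in the camera images.
- left_case: The left (+y) tool case, bolted to the bench: a green-painted open box 200 mm deep (x), 240 mm wide (y), 90 mm high, brass corners, walls 9 mm. Origin: centre of its underside on the bench; its x axis points from its front (handle side, towards the robot) to the hinge at its far rim, z up.
- left_handle (a point): Centre of the round steel grip bar of the left lid, 10 mm thick, 90 mm long along the case's y, on a post at each end; moves with the lid. Lid shut: 180 mm in front of the hinge line, 45 mm above it, 35 mm above the lid's top, 20 mm behind the lid's front edge. It can be pinched from above, a finger before and one behind, and turns between them as the lid swings.
- left_hinge (a point): Middle of the hinge axis of the left lid (along the case's y), at the far rim, 90.5 mm above the bench. The lid is a 10 mm wooden panel, 200 x 240 mm, on the rim; it swings up and away from the robot. Under it is a closed compartment (72 x 72 x 28 mm) with unseen contents. Both hinges have the same constant friction of 0.5 N m.
- left_lid (a joint): Angle of the left lid, rad: 0 shut, grows as it opens, 0.785 half open (45 degrees). One lid (either side) holds at half open: there it weighs on the bar, along its swing, 1 to 1.6 N; the other, heavily filled, 3.4 to 5 N, and slams if let go. Hinge friction adds 2.7 N when raising and takes off 2.7 N when lowering. Grip with 10 to 15 N a finger; all forces on it together stay under 50 N.
- right_case: The right (-y) tool case, bolted to the bench: a blue-painted open box 200 mm deep (x), 240 mm wide (y), 90 mm high, brass corners, walls 9 mm. Origin: centre of its underside on the bench; its x axis points from its front (handle side, towards the robot) to the hinge at its far rim, z up.
- right_handle (a point): Centre of the round steel grip bar of the right lid, 10 mm thick, 90 mm long along the case's y, on a post at each end; moves with the lid. Lid shut: 180 mm in front of the hinge line, 45 mm above it, 35 mm above the lid's top, 20 mm behind the lid's front edge. It can be pinched from above, a finger before and one behind, and turns between them as the lid swings.
- right_hinge (a point): Middle of the hinge axis of the right lid (along the case's y), at the far rim, 90.5 mm above the bench. The lid is a 10 mm wooden panel, 200 x 240 mm, on the rim; it swings up and away from the robot. Under it is a closed compartment (72 x 72 x 28 mm) with unseen contents. Both hinges have the same constant friction of 0.5 N m.
- right_lid (a joint): Angle of the right lid, rad: 0 shut, grows as it opens, 0.785 half open (45 degrees). One lid (either side) holds at half open: there it weighs on the bar, along its swing, 1 to 1.6 N; the other, heavily filled, 3.4 to 5 N, and slams if let go. Hinge friction adds 2.7 N when raising and takes off 2.7 N when lowering. Grip with 10 to 15 N a finger; all forces on it together stay under 50 N.
- glue_mid (a point): Middle (65 mm up) of a white glue bottle standing on the bench between the cases, 54 mm across, 130 mm high. Bystander.
- driver_grip (a point): Middle of the handle of a screwdriver with a red handle lying on the bench before the gap between the cases, handle towards the robot. Bystander.
- tin_mid (a point): Middle (30 mm up) of a copper-coloured tin, 70 mm across, 60 mm high, standing on the bench between the cases. Bystander.

How it is judged:
By the outcome, as a careful person would: the job done as asked, in the order asked, and still so for the second after the job is handed in, with the robot touching nothing.
It also fails if it takes over 72 s, if anything falls off the work surface, if the arm or the gripper's body presses on something with over 40 N, if the wrist force passes 120 N, or if a joint passes its speed limit or range.

## Working session

There is one attempt and no reset: what is moved stays moved. The work goes in short steps, Python scripts to look and compute and a tool call to move; the robot and the scene stay as the last step left them, time stands still between calls to the robot, and variables do not carry over. Pictures are saved under pics/ and viewed, at most 10 in all, crops included, and the job is handed in when it is done.

Besides the shell and the picture viewer there is one more tool, called after "Request:" as a command line: name --argument value ..., lists and objects as JSON in quotes. drive_tool: Moves the arm, as the interface text tells. Its arguments: {"type":"object","properties":{"steps":{"type":"array"},"claw":{"type":"number"},"force":{"type":"number"}},"required":["steps"]}

```bash
mkdir -p pics; ls; python3 - <<'E'
from bench import readout, camera, get_calibration
import cv2, numpy as np
s=readout.get_state(); print({k:np.round(v,3).tolist() for k,v in s.items()})
for n in("top","side"):
    cv2.imwrite(f"pics/{n}0.png",camera(n)); c=get_calibration(n); print(n,{k:np.round(v,3).tolist() if not isinstance(v,str) else v for k,v in c.items()})
E
```

```text
pics
{'time_s': 0.0, 'q': [1.003, 0.088, 1.372, 0.0, 1.684, -0.103], 'qd': [-0.001, -0.002, -0.001, -0.001, 0.0, 0.001], 'joint_torque': [-0.001, -35.187, -31.327, -0.0, 0.011, 0.0], 'tool_pos': [0.246, 0.492, 0.404], 'ee_rot': [-0.723, -3.056, 0.003], 'wrist_force': [0.109, 0.325, -0.133], 'ft_torque': [0.051, -0.002, -0.038], 'grasp_force': 0.0, 'grip_width': 1.001}
top {'intrinsics': [[348.914, 0.0, 255.043], [0.0, 348.914, 186.863], [0.0, 0.0, 1.0]], 'view': [[-0.005, -1.0, 0.007, -0.001], [0.985, -0.004, 0.171, -0.578], [-0.171, 0.007, 0.985, -0.73], [0.0, 0.0, 0.0, 1.0]]}
side {'intrinsics': [[359.731, 0.0, 251.739], [0.0, 359.731, 193.666], [0.0, 0.0, 1.0]], 'view': [[-0.729, -0.684, -0.025, 0.41], [0.343, -0.396, 0.852, -0.278], [-0.593, 0.612, 0.523, -0.469], [0.0, 0.0, 0.0, 1.0]]}
```

View pics/top0.png

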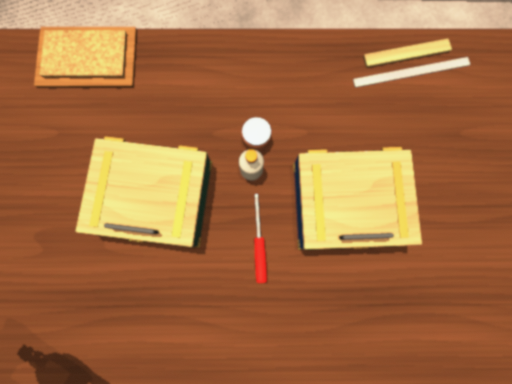

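View pics/side0.png

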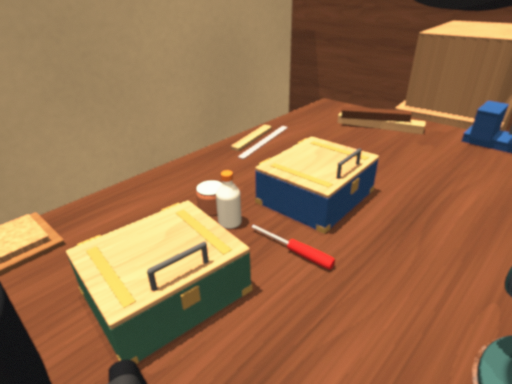

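The top view shows the left bar from about (105,226) to (158,233) and the right bar from (341,238) to (393,236). The lids are at (95,140)-(208,152)-(193,246)-(77,234) and (298,152)-(411,150)-(421,243)-(304,249). In the side view the bars are at (150,272)-(206,248) and (338,166)-(360,155).

```bash
cat > h.py <<'E'
from bench import readout, camera, get_calibration
import cv2, numpy as np
def unproj(n,px,z):
    c=get_calibration(n); V=np.array(c["view"]); K=np.array(c["intrinsics"]); R,t=V[:3,:3],V[:3,3]
    d=np.linalg.inv(K)@np.array([*px,1.]); d=R.T@(d*[1,-1,-1]); o=-R.T@t
    return o+d*(z-o[2])/d[2]
def proj(n,p):
    c=get_calibration(n); V=np.array(c["view"]); K=np.array(c["intrinsics"])
    q=(V[:3,:3]@np.array(p)+V[:3,3])*[1,-1,-1]; q=K@q; return q[:2]/q[2]
E
python3 - <<'E'
from h import *
print(get_calibration("top").keys())
for name,C,bars in (("L",[(95,140),(208,152),(193,246),(77,234)],(105,158,222,238)),("R",[(298,152),(411,150),(421,243),(304,249)],(339,395,231,243))):
    P=np.array([unproj("top",c,.1005) for c in C]); print(name,P[:,:2].round(3).tolist())
    print(" sides",[round(np.linalg.norm(P[i]-P[i-3]),3) for i in range(4)], "centre",P.mean(0).round(3), "axis yaw deg",np.degrees(np.arctan2(*((P[0]+P[1]-P[2]-P[3])[[1,0]]))).round(1), np.degrees(np.arctan2(*((P[0]+P[3]-P[1]-P[2])[[1,0]]))).round(1)-90)
    im=cv2.imread("pics/top0.png"); x0,x1,y0,y1=bars
    x0-=3;x1+=4
    m=(im[y0:y1,x0:x1].max(2)<115); ys,xs=np.nonzero(m); r=cv2.minAreaRect(np.c_[xs+x0,ys+y0].astype(np.float32)); print(" rect",r,m.sum())
    b=unproj("top",(xs.mean()+x0,ys.mean()+y0),.1355); print(" bar",b.round(4))
    print(" side px",proj("side",b))
E
```

```text
dict_keys(['intrinsics', 'view'])
L [[0.671, 0.338], [0.644, 0.097], [0.448, 0.124], [0.473, 0.36]]
 sides [np.float64(0.242), np.float64(0.198), np.float64(0.237), np.float64(0.2)] centre [0.559 0.229 0.101] axis yaw deg -7.0 -6.200000000000003
 rect ((129.46939086914062, 233.62496948242188), (3.234139919281006, 55.305824279785156), 85.33314514160156) 27
 bar [0.4727 0.2175 0.1355]
 side px [194.78996085 251.01058879]
R [[0.644, -0.094], [0.647, -0.336], [0.452, -0.34], [0.441, -0.101]]
 sides [np.float64(0.241), np.float64(0.196), np.float64(0.239), np.float64(0.203)] centre [ 0.546 -0.218  0.101] axis yaw deg 1.6 1.7000000000000028
 rect ((342.0, 237.5), (3.0, 4.0), 90.0) 16
 bar [ 0.4629 -0.1704  0.1355]
 side px [337.98102946 164.30108156]
```

```bash
python3 - <<'E'
from h import *
for e in ((131.7,229.7),(105,226),(158,233),(367,237),(341,238),(393,236)): print(e,unproj("top",e,.1355).round(4))
print(proj("side",(.479,.236,.1355)),proj("side",(.466,-.2205,.1355)))
im=cv2.imread("pics/top0.png"); a=cv2.resize(im[205:260,75:215],None,fx=5,fy=5,interpolation=2);b=cv2.resize(im[205:260,295:435],None,fx=5,fy=5,interpolation=2)
cv2.imwrite("pics/b.png",np.vstack([a,b]))
s=readout.get_state();from scipy.spatial.transform import Rotation as R
print(R.from_rotvec(s["ee_rot"]).as_matrix().round(3))
E
```

```text
(131.7, 229.7) [0.4794 0.2371 0.1355]
(105, 226) [0.4868 0.2892 0.1355]
(158, 233) [0.4728 0.186  0.1355]
(367, 237) [ 0.4633 -0.2192  0.1355]
(341, 238) [ 0.4616 -0.1685  0.1355]
(393, 236) [ 0.465  -0.2699  0.1355]
[182.44250679 255.26009973] [348.75742721 156.19469034]
[[-0.894  0.448 -0.001]
 [ 0.448  0.894 -0.002]
 [ 0.    -0.002 -1.   ]]
```

View pics/b.png

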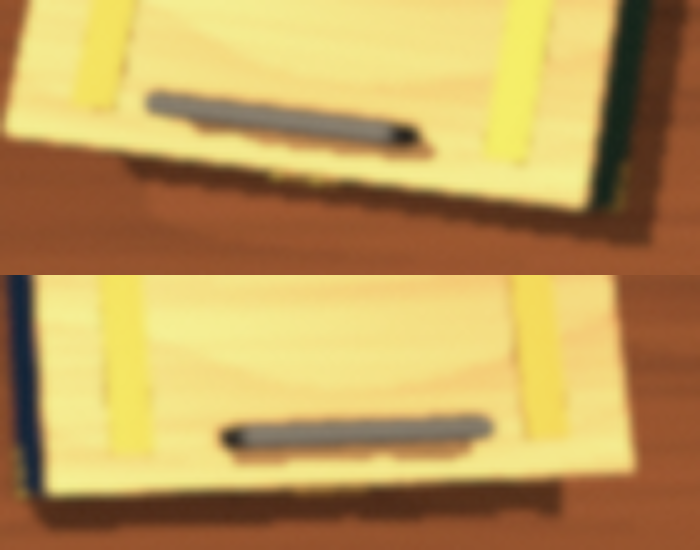

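Both bars match the lid corners to within about 3 mm: left ≈ (0.480, 0.238) with yaw −7°, right ≈ (0.465, −0.220) with yaw +1.7°. Next I move above the left bar.

Request:
drive_tool --steps '[[[-0.2, -0.075, 0], 0.2], [[-0.404, -0.1525, 0.05], 0.391], [[-0.404, -0.1525, 0.0875], 0.391], [[-0.404, -0.1525, 0.0875], 0.391], [[-0.404, -0.1525, 0.0875], 0.391], [[-0.404, -0.1525, 0.0875], 0.391], [[-0.404, -0.1525, 0.0875], 0.391], [[-0.404, -0.1525, 0.0875], 0.391], [[-0.404, -0.1525, 0.0875], 0.391], [[-0.404, -0.1525, 0.0875], 0.391], [[-0.404, -0.1525, 0.0875], 0.391], [[-0.404, -0.1525, 0.0875], 0.391], [[-0.404, -0.1525, 0.0875], 0.391]]' --claw 0.6 --force 20

```text
time_s: 1.4
tool_pos: [0.4802, 0.2385, 0.3352]
ee_rot: [2.35, 2.084, 0.001]
wrist_force: [-0.2, -0.2, -0.6]
grip_width: 0.601
grasp_force: 0.0
```

```bash
cat >> h.py <<'E'
from scipy.spatial.transform import Rotation as R
def show(tag=None):
    s=readout.get_state(); M=R.from_rotvec(s["ee_rot"]).as_matrix()
    print("t",round(s["time_s"],2),"pos",np.round(s["tool_pos"],4),"f",np.round(s["wrist_force"],2),"yaw y",np.degrees(np.arctan2(M[1,1],M[0,1])).round(1),"grip",round(s["grip_width"],3),round(s["grasp_force"],1))
    return s,M
E
python3 - <<'E'
from h import *
s,M=show(); print(M.round(3))
a=camera("top"); b=camera("side")
cv2.imwrite("pics/c.png",np.hstack([cv2.resize(a[150:290,60:220],(400,350)),cv2.resize(b[180:320,90:250],(400,350))]))
E
```

```text
t 1.4 pos [0.4802 0.2385 0.3352] f [-0.23 -0.23 -0.64] yaw y -6.9 grip 0.601 0.0
[[ 0.12   0.993  0.001]
 [ 0.993 -0.12   0.   ]
 [ 0.     0.001 -1.   ]]
```

View pics/c.png

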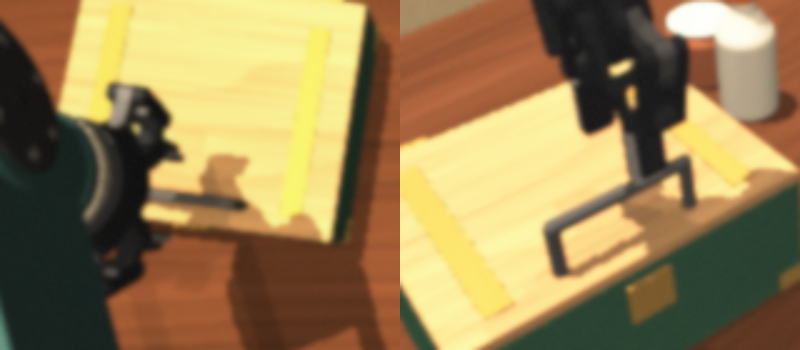

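The fingers straddle the left bar (bar at about (150–245,200) in the left crop). I lower the gripper, then close it in the next call.

Request:
drive_tool --steps '[[[0, 0, 0.025], 0], [[0, 0, 0.045], 0], [[0, 0, 0.052], 0], [[0, 0, 0.052], 0], [[0, 0, 0.052], 0]]'

```text
time_s: 2.0
tool_pos: [0.481, 0.2379, 0.2939]
ee_rot: [2.353, 2.081, 0.002]
wrist_force: [-0.1, 0.5, 0.1]
grip_width: 0.6
grasp_force: 0.0
```

Request:
drive_tool --steps '[[[0, 0, 0], 0], [[0, 0, 0], 0], [[0, 0, 0], 0], [[0, 0, 0], 0], [[0, 0, 0], 0], [[0, 0, 0], 0], [[0, 0, 0], 0], [[0, 0, 0], 0]]' --claw 0 --force 20

```text
time_s: 2.8
tool_pos: [0.4811, 0.2377, 0.2939]
ee_rot: [2.353, 2.081, 0.003]
wrist_force: [2.6, -0.2, 3.4]
grip_width: 0.109
grasp_force: 20.3
```

```bash
python3 - <<'E'
from h import *
show()
th=np.radians(np.arange(0,49,3)); r,a0=np.hypot(.18,.045),np.arctan2(.045,.18)
for t in th: print(int(np.degrees(t)+.5), ((.18-r*np.cos(a0+t))/.8).round(4), (-(r*np.sin(a0+t)-.045)/.8).round(4))
E
```

```text
t 2.8 pos [0.4811 0.2377 0.2939] f [ 2.65 -0.23  3.36] yaw y -7.0 grip 0.109 20.3
0 0.0 -0.0
3 0.0033 -0.0117
6 0.0071 -0.0232
9 0.0116 -0.0345
12 0.0166 -0.0456
15 0.0222 -0.0563
18 0.0284 -0.0668
21 0.0351 -0.0769
24 0.0423 -0.0867
27 0.0501 -0.096
30 0.0583 -0.105
33 0.0669 -0.1135
36 0.076 -0.1215
39 0.0855 -0.1291
42 0.0954 -0.1361
45 0.1057 -0.1426
48 0.1162 -0.1486
```

Request:
drive_tool --steps '[[[0, 0, 0], 0], [[0, 0, 0], 0], [[0, 0, 0], 0]]' --force 12

```text
time_s: 3.1
tool_pos: [0.4811, 0.2378, 0.2938]
ee_rot: [2.352, 2.081, 0.003]
wrist_force: [3.8, -1.2, 4.9]
grip_width: 0.105
grasp_force: 20.4
```

Request:
drive_tool --steps '[[[0, 0, 0], 0], [[0, 0, 0], 0], [[0, 0, 0], 0]]' --claw 0.09

```text
time_s: 3.4
tool_pos: [0.4811, 0.2378, 0.2938]
ee_rot: [2.353, 2.081, 0.003]
wrist_force: [3.7, 0.9, 5.9]
grip_width: 0.106
grasp_force: 20.4
```

Request:
drive_tool --steps '[[[0, 0, 0], 0], [[0, 0, 0], 0], [[0, 0, 0], 0]]' --claw 0.104

```text
time_s: 3.7
tool_pos: [0.4811, 0.2378, 0.2939]
ee_rot: [2.353, 2.081, 0.003]
wrist_force: [3.2, 0.1, 5.3]
grip_width: 0.104
grasp_force: 20.4
```

Request:
drive_tool --steps '[[[0, 0, 0], 0], [[0, 0, 0], 0], [[0, 0, 0], 0]]' --claw 0.111

```text
time_s: 4.0
tool_pos: [0.4811, 0.2377, 0.2938]
ee_rot: [2.352, 2.081, 0.003]
wrist_force: [3.3, 0.0, 5.7]
grip_width: 0.108
grasp_force: 9.2
```

Request:
drive_tool --steps '[[[0, 0, 0], 0], [[0, 0.0008, -0.003], 0], [[0, 0.0016, -0.0059], 0], [[0, 0.0024, -0.0088], 0], [[0, 0.0033, -0.0117], 0], [[0, 0.0042, -0.0146], 0], [[0, 0.0051, -0.0175], 0], [[0, 0.0061, -0.0203], 0], [[0, 0.0071, -0.0232], 0], [[0, 0.0082, -0.026], 0], [[0, 0.0093, -0.0289], 0], [[0, 0.0116, -0.0345], 0]]' --claw 0.1095

```text
time_s: 5.2
tool_pos: [0.4888, 0.2366, 0.3151]
ee_rot: [-2.349, -2.078, 0.015]
wrist_force: [3.0, 2.2, -11.1]
grip_width: 0.109
grasp_force: 7.7
```

```bash
python3 - <<'E'
from h import *
show()
E
```

```text
t 5.2 pos [0.4888 0.2366 0.3151] f [  2.96   2.18 -11.11] yaw y -7.0 grip 0.109 7.7
```

Request:
drive_tool --steps '[[[0, 0, 0], 0], [[0, 0, 0], 0], [[0, 0.0024, -0.0056], 0], [[0, 0.005, -0.0111], 0], [[0, 0.0077, -0.0165], 0], [[0, 0.0106, -0.0218], 0], [[0, 0.0136, -0.0271], 0], [[0, 0.0168, -0.0323], 0], [[0, 0.0201, -0.0374], 0], [[0, 0.0235, -0.0424], 0], [[0, 0.0235, -0.0424], 0], [[0, 0.0235, -0.0424], 0], [[0, 0.0235, -0.0424], 0]]' --claw 0.108

```text
time_s: 6.5
tool_pos: [0.5078, 0.2338, 0.3564]
ee_rot: [-2.353, -2.081, 0.004]
wrist_force: [-7.4, -3.1, -5.0]
grip_width: 0.111
grasp_force: 10.0
```

```bash
python3 - <<'E'
from h import *
s,M=show(); print(np.array(s["tool_pos"])-[.4811,.2377,.2938], M[:,2].round(4))
E
```

```text
t 6.5 pos [0.5078 0.2338 0.3564] f [-7.4  -3.06 -4.96] yaw y -7.0 grip 0.111 10.0
[ 0.02673642 -0.00388776  0.06258698] [-0.002  -0.0012 -1.    ]
```

Request:
drive_tool --steps '[[[0, 0.0035, -0.005], 0], [[0, 0.0072, -0.0098], 0], [[0, 0.011, -0.0145], 0], [[0, 0.015, -0.0191], 0], [[0, 0.019, -0.0237], 0], [[0, 0.0232, -0.0281], 0], [[0, 0.0275, -0.0324], 0], [[0, 0.0318, -0.0366], 0], [[0, 0.0363, -0.0407], 0], [[0, 0.0409, -0.0446], 0], [[0, 0.0456, -0.0485], 0], [[0, 0.0504, -0.0522], 0], [[0, 0.0553, -0.0558], 0], [[0, 0.0603, -0.0592], 0], [[0, 0.0654, -0.0625], 0], [[0, 0.0706, -0.0657], 0], [[0, 0.0706, -0.0657], 0], [[0, 0.0706, -0.0657], 0], [[0, 0.0706, -0.0657], 0]]'

```text
time_s: 8.4
tool_pos: [0.5632, 0.2266, 0.4123]
ee_rot: [2.353, 2.08, -0.0]
wrist_force: [-10.9, -4.0, 3.6]
grip_width: 0.112
grasp_force: 10.3
```

```bash
cat >> h.py <<'E'
def feel(case,bar0):
    s,M=show(); yaw={"L":-7,"R":1.7}[case]; u=np.array([np.cos(np.radians(yaw)),np.sin(np.radians(yaw))])
    p=np.array(s["tool_pos"]); d=p-np.array(bar0); dx,dz=d[:2]@u,d[2]
    X,Z=.18-dx,.045+dz; a=np.arctan2(Z,X); f=np.array(s["wrist_force"]); fx,fz=f[:2]@u,f[2]
    print("lid deg",np.degrees(a-np.arctan2(.045,.18)).round(1),"radius",np.hypot(X,Z).round(4),"F against raising",-(fx*np.sin(a)+fz*np.cos(a)).round(2),"F outward",(-fx*np.cos(a)+fz*np.sin(a)).round(2))
E
python3 - <<'E'
from h import *
feel("L",(.4811,.2377,.2938))
E
```

```text
t 8.4 pos [0.5632 0.2266 0.4123] f [-10.88  -4.     3.57] yaw y -7.0 grip 0.112 10.3
lid deg 45.2 radius 0.1902 F against raising 7.04 F outward 8.33
```

Request:
drive_tool --steps '[[[0, -0.003, -0.001], 0], [[0, -0.005, 0.0005], 0], [[0, -0.007, 0.002], 0], [[0, -0.009, 0.0035], 0], [[0, -0.0107, 0.005], 0], [[0, -0.0124, 0.006], 0], [[0, -0.0124, 0.006], 0], [[0, -0.0124, 0.006], 0], [[0, -0.0124, 0.006], 0]]'

```text
time_s: 9.3
tool_pos: [0.5545, 0.2276, 0.407]
ee_rot: [2.351, 2.078, 0.005]
wrist_force: [-5.3, -4.7, 2.1]
grip_width: 0.108
grasp_force: 10.0
```

```bash
python3 - <<'E'
from h import *
feel("L",(.4811,.2377,.2938))
E
```

```text
t 9.3 pos [0.5545 0.2276 0.407 ] f [-5.29 -4.72  2.07] yaw y -7.1 grip 0.108 10.0
lid deg 42.2 radius 0.1904 F against raising 2.73 F outward 4.32
```

Raising needed 7.0 N and lowering still carries +2.7 N, so the left lid sags. I lower it shut gently.

Request:
drive_tool --steps '[[[0, -0.005, 0.0035], 0], [[0, -0.0108, 0.0075], 0], [[0, -0.0155, 0.0113], 0], [[0, -0.0201, 0.0151], 0], [[0, -0.0245, 0.0191], 0], [[0, -0.0289, 0.0231], 0], [[0, -0.0331, 0.0273], 0], [[0, -0.0372, 0.0316], 0], [[0, -0.0412, 0.0361], 0], [[0, -0.0452, 0.0406], 0], [[0, -0.049, 0.0452], 0], [[0, -0.0528, 0.0499], 0], [[0, -0.0563, 0.0548], 0], [[0, -0.0597, 0.0597], 0], [[0, -0.0629, 0.0647], 0], [[0, -0.0661, 0.0698], 0], [[0, -0.0691, 0.075], 0], [[0, -0.0721, 0.0803], 0], [[0, -0.0748, 0.0856], 0], [[0, -0.0775, 0.091], 0]]' --claw 0.107

```text
time_s: 11.3
tool_pos: [0.4935, 0.2357, 0.3324]
ee_rot: [2.352, 2.079, 0.004]
wrist_force: [-3.2, -3.3, -2.1]
grip_width: 0.11
grasp_force: 11.4
```

```bash
python3 - <<'E'
from h import *
feel("L",(.4811,.2377,.2938))
E
```

```text
t 11.3 pos [0.4935 0.2357 0.3324] f [-3.21 -3.27 -2.09] yaw y -7.0 grip 0.11 11.4
lid deg 12.5 radius 0.1872 F against raising 3.12 F outward 1.56
```

Request:
drive_tool --steps '[[[0, -0.0024, 0.0056], 0], [[0, -0.0048, 0.0111], 0], [[0, -0.007, 0.0168], 0], [[0, -0.0091, 0.0224], 0], [[0, -0.0102, 0.0262], 0], [[0, -0.0114, 0.03], 0], [[0, -0.0125, 0.0339], 0], [[0, -0.0136, 0.0372], 0], [[0, -0.0144, 0.04], 0], [[0, -0.0151, 0.0425], 0], [[0, -0.0155, 0.044], 0], [[0, -0.0158, 0.0456], 0], [[0, -0.0158, 0.0456], 0], [[0, -0.0158, 0.0456], 0]]'

```text
time_s: 12.7
tool_pos: [0.481, 0.2375, 0.2966]
ee_rot: [2.352, 2.08, 0.004]
wrist_force: [-5.8, -4.4, 3.4]
grip_width: 0.107
grasp_force: 11.8
```

```bash
python3 - <<'E'
from h import *
feel("L",(.4811,.2377,.2938))
E
```

```text
t 12.7 pos [0.481  0.2375 0.2966] f [-5.78 -4.43  3.37] yaw y -7.0 grip 0.107 11.8
lid deg 0.8 radius 0.1863 F against raising -1.93 F outward 5.89
```

Request:
drive_tool --steps '[[[0, -0.001, 0.001], 0], [[0, -0.002, 0.002], 0], [[0, -0.002, 0.003], 0], [[0, -0.002, 0.003], 0], [[0, -0.002, 0.003], 0]]'

```text
time_s: 13.2
tool_pos: [0.4802, 0.2375, 0.2965]
ee_rot: [2.35, 2.078, 0.01]
wrist_force: [-6.0, -5.2, 8.9]
grip_width: 0.104
grasp_force: 12.3
```

```bash
python3 - <<'E'
from h import *
feel("L",(.4811,.2377,.2938))
im=camera("side"); cv2.imwrite("pics/d.png",cv2.resize(im[170:370,50:270],(770,600)[:1]*1+(700,)) if 0 else cv2.resize(im[180:370,50:270],(690,596),interpolation=2))
E
```

```text
t 13.2 pos [0.4802 0.2375 0.2965] f [-5.97 -5.25  8.95] yaw y -7.0 grip 0.104 12.3
lid deg 0.7 radius 0.187 F against raising -7.3 F outward 7.39
```

View pics/d.png

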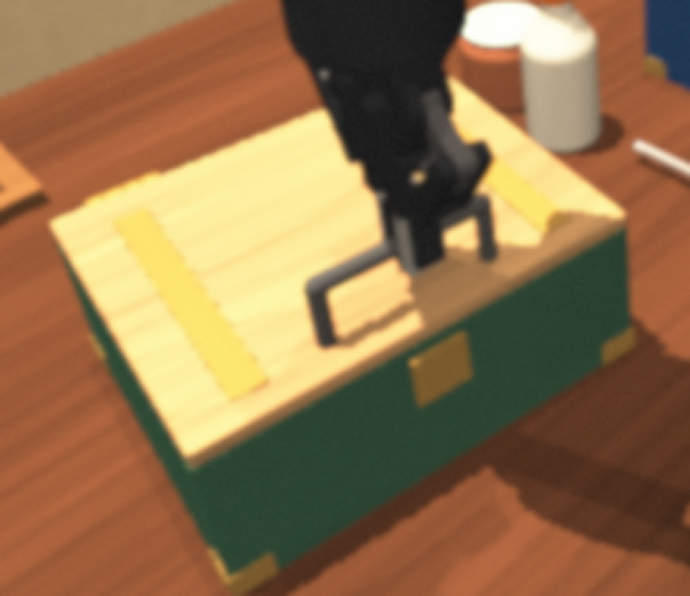

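The view shows the left lid flush with the rim, its front edge from about (190,460) to (620,215), and the push-down force rises with no movement, so it is shut. I release it and cross over to the right case.

Request:
drive_tool --steps '[[[0, 0, -0.002], 0], [[0, 0, -0.002], 0], [[0, 0, -0.002], 0], [[0, 0, -0.002], 0], [[0, 0, -0.02], 0], [[0, 0, -0.06], 0], [[0, 0, -0.11], 0], [[0, 0, -0.14], 0], [[0, 0, -0.14], 0]]' --claw 0.6

```text
time_s: 14.15
tool_pos: [0.4797, 0.2382, 0.4091]
ee_rot: [2.35, 2.079, 0.017]
wrist_force: [-0.4, -1.0, 0.6]
grip_width: 0.599
grasp_force: 0.0
```

Request:
drive_tool --steps '[[[-0.05, 0.005, 0], -0.01], [[-0.11, 0.01, 0], -0.02], [[-0.17, 0.015, 0], -0.03], [[-0.23, 0.02, 0], -0.048], [[-0.29, 0.025, 0], -0.048], [[-0.35, 0.03, 0], -0.048], [[-0.41, 0.035, 0], -0.048], [[-0.47, 0.04, 0], -0.048], [[-0.53, 0.047, 0], -0.048], [[-0.57, 0.05, 0], -0.048], [[-0.57, 0.05, 0.05], -0.048], [[-0.57, 0.05, 0.09], -0.048], [[-0.57, 0.05, 0.09], -0.048], [[-0.57, 0.05, 0.09], -0.048], [[-0.57, 0.05, 0.09], -0.048]]'

```text
time_s: 15.65
tool_pos: [0.4638, -0.2196, 0.3328]
ee_rot: [2.187, 2.251, 0.001]
wrist_force: [-0.2, -0.3, 0.9]
grip_width: 0.602
grasp_force: 0.0
```

```bash
python3 - <<'E'
from h import *
show()
a=camera("top"); b=camera("side")
cv2.imwrite("pics/e.png",np.hstack([cv2.resize(a[130:270,70:430],(500,195)),np.zeros((195,10,3),np.uint8)])) if 0 else None
cv2.imwrite("pics/e.png",np.hstack([cv2.resize(a[150:290,290:450],(400,350)),cv2.resize(b[90:230,250:410],(400,350))]))
E
```

```text
t 15.65 pos [ 0.4638 -0.2196  0.3328] f [-0.22 -0.27  0.93] yaw y 1.7 grip 0.602 0.0
```

View pics/e.png

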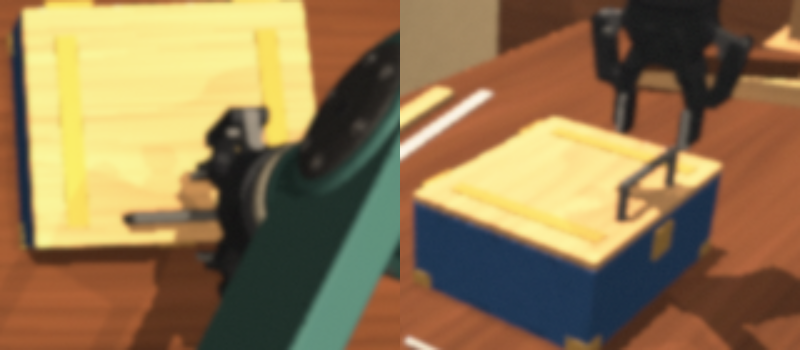

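The gripper sits above the right bar (bar at about (130–215,218) in the left crop), one finger on each side. I lower it and close softly.

Request:
drive_tool --steps '[[[0, 0, 0.025], 0], [[0, 0, 0.045], 0], [[0, 0, 0.05], 0], [[0, 0, 0.05], 0], [[0, 0, 0.05], 0]]'

```text
time_s: 16.25
tool_pos: [0.4636, -0.2197, 0.2922]
ee_rot: [2.188, 2.251, 0.001]
wrist_force: [0.8, -0.2, -0.0]
grip_width: 0.6
grasp_force: 0.0
```

Request:
drive_tool --steps '[[[0, 0, 0], 0], [[0, 0, 0], 0], [[0, 0, 0], 0], [[0, 0, 0], 0], [[0, 0, 0], 0], [[0, 0, 0], 0], [[0, 0, 0], 0], [[0, 0, 0], 0]]' --claw 0.108

```text
time_s: 17.05
tool_pos: [0.4644, -0.2196, 0.2916]
ee_rot: [2.186, 2.25, 0.005]
wrist_force: [5.7, 0.0, -1.3]
grip_width: 0.111
grasp_force: 10.7
```

Request:
drive_tool --steps '[[[0, 0.001, 0], 0], [[0, 0.002, -0.001], 0], [[0, 0.0028, -0.003], 0], [[0, 0.0036, -0.0059], 0], [[0, 0.0044, -0.0088], 0], [[0, 0.0053, -0.0117], 0], [[0, 0.0062, -0.0146], 0], [[0, 0.0071, -0.0175], 0], [[0, 0.0081, -0.0203], 0], [[0, 0.0091, -0.0232], 0], [[0, 0.0113, -0.0289], 0], [[0, 0.0136, -0.0345], 0], [[0, 0.016, -0.0401], 0], [[0, 0.0186, -0.0456], 0], [[0, 0.0213, -0.051], 0], [[0, 0.0242, -0.0563], 0], [[0, 0.0242, -0.0563], 0], [[0, 0.0242, -0.0563], 0]]'

```text
time_s: 18.85
tool_pos: [0.4825, -0.219, 0.3368]
ee_rot: [2.189, 2.252, -0.0]
wrist_force: [-1.2, -2.4, -0.2]
grip_width: 0.111
grasp_force: 10.7
```

```bash
python3 - <<'E'
from h import *
feel("R",(.465,-.2196,.2916))
E
```

```text
t 18.85 pos [ 0.4825 -0.219   0.3368] f [-1.18 -2.37 -0.22] yaw y 1.6 grip 0.111 10.7
lid deg 15.0 radius 0.1859 F against raising 0.8 F outward 0.98
```

Request:
drive_tool --steps '[[[0, 0.003, -0.0053], 0], [[0, 0.0062, -0.0105], 0], [[0, 0.0095, -0.0156], 0], [[0, 0.0129, -0.0206], 0], [[0, 0.0165, -0.0255], 0], [[0, 0.0201, -0.0304], 0], [[0, 0.024, -0.0351], 0], [[0, 0.0279, -0.0397], 0], [[0, 0.032, -0.0443], 0], [[0, 0.0361, -0.0487], 0], [[0, 0.0404, -0.053], 0], [[0, 0.0447, -0.0572], 0], [[0, 0.0492, -0.0613], 0], [[0, 0.0538, -0.0652], 0], [[0, 0.0585, -0.0691], 0], [[0, 0.0633, -0.0728], 0], [[0, 0.0682, -0.0764], 0], [[0, 0.0732, -0.0798], 0], [[0, 0.0783, -0.0831], 0], [[0, 0.0835, -0.0863], 0]]'

```text
time_s: 20.85
tool_pos: [0.5481, -0.2169, 0.4079]
ee_rot: [-2.19, -2.251, 0.003]
wrist_force: [-9.7, -1.4, 7.3]
grip_width: 0.112
grasp_force: 11.0
```

Request:
drive_tool --steps '[[[0, 0.0026, -0.0016], 0], [[0, 0.0052, -0.0031], 0], [[0, 0.0052, -0.0031], 0], [[0, 0.0052, -0.0031], 0]]'

```text
time_s: 21.25
tool_pos: [0.5524, -0.2168, 0.4108]
ee_rot: [2.19, 2.252, -0.001]
wrist_force: [-8.4, -0.4, 7.1]
grip_width: 0.111
grasp_force: 10.9
```

```bash
python3 - <<'E'
from h import *
feel("R",(.465,-.2196,.2916))
E
```

```text
t 21.25 pos [ 0.5524 -0.2168  0.4108] f [-8.35 -0.43  7.11] yaw y 1.6 grip 0.111 10.9
lid deg 46.6 radius 0.1885 F against raising 3.79 F outward 10.3
```

Request:
drive_tool --steps '[[[0, -0.0026, 0.0016], 0], [[0, -0.0052, 0.0031], 0], [[0, -0.0078, 0.0047], 0], [[0, -0.0104, 0.0064], 0], [[0, -0.0104, 0.0064], 0], [[0, -0.0104, 0.0064], 0]]'

```text
time_s: 21.85
tool_pos: [0.5449, -0.2168, 0.4067]
ee_rot: [2.186, 2.25, 0.003]
wrist_force: [-3.7, -0.9, 8.0]
grip_width: 0.114
grasp_force: 10.9
```

```bash
python3 - <<'E'
from h import *
feel("R",(.465,-.2196,.2916))
E
```

```text
t 21.85 pos [ 0.5449 -0.2168  0.4067] f [-3.67 -0.92  7.98] yaw y 1.6 grip 0.114 10.9
lid deg 44.0 radius 0.1888 F against raising -1.09 F outward 8.72
```

The right lid needs 3.8 N to raise and pushes back with 1.1 N when lowered, so it holds. I bring it to about 45°, ease off the side load, open slightly and leave upwards.

Request:
drive_tool --steps '[[[0, 0.001, -0.002], 0], [[0, 0.0025, -0.004], 0], [[0, 0.0025, -0.0045], 0], [[0, 0.0025, -0.0045], 0], [[0, 0.0025, -0.0045], 0]]'

```text
time_s: 22.35
tool_pos: [0.5467, -0.217, 0.4074]
ee_rot: [-2.19, -2.252, 0.0]
wrist_force: [-4.0, -2.2, 2.4]
grip_width: 0.112
grasp_force: 10.5
```

```bash
python3 - <<'E'
from h import *
feel("R",(.465,-.2196,.2916))
im=camera("side"); cv2.imwrite("pics/f.png",cv2.resize(im[60:230,250:420],(596,596),interpolation=2))
E
```

```text
t 22.35 pos [ 0.5467 -0.217   0.4074] f [-4.03 -2.18  2.4 ] yaw y 1.6 grip 0.112 10.5
lid deg 44.5 radius 0.1884 F against raising 2.24 F outward 4.18
```

View pics/f.png

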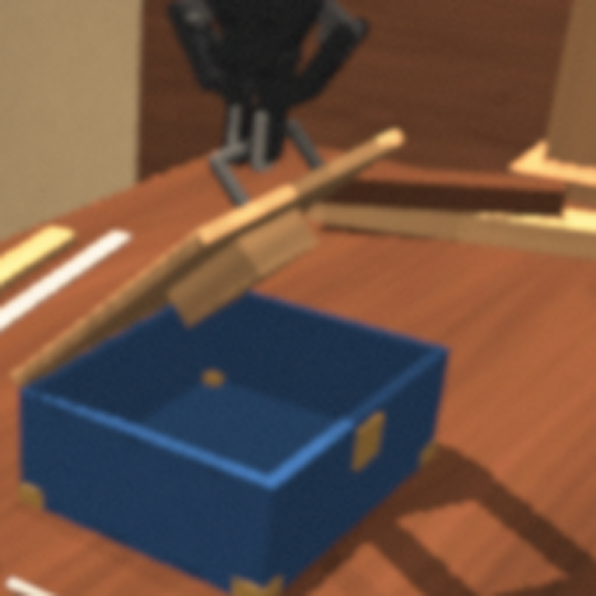

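The picture shows the right lid about half open, with the bar at about (240,150) between the fingers. I open slightly and hold before leaving.

Request:
drive_tool --steps '[[[0, 0, 0], 0], [[0, 0, 0], 0], [[0, 0, 0], 0], [[0, 0, 0], 0]]' --claw 0.25

```text
time_s: 22.8
tool_pos: [0.5474, -0.2169, 0.4058]
ee_rot: [2.189, 2.253, 0.001]
wrist_force: [-0.2, -0.0, -0.4]
grip_width: 0.248
grasp_force: 0.0
```

Request:
drive_tool --steps '[[[0, 0, -0.005], 0], [[0, 0, -0.012], 0], [[0, 0, -0.02], 0], [[0, 0, -0.03], 0], [[0, 0, -0.05], 0], [[0, 0, -0.08], 0], [[0, 0, -0.12], 0], [[0, 0, -0.12], 0], [[0, -0.08, -0.13], 0], [[0, -0.14, -0.13], 0], [[0, -0.2, -0.13], 0], [[0, -0.2, -0.13], 0], [[0, -0.2, -0.13], 0]]'

```text
time_s: 24.1
tool_pos: [0.3858, -0.2215, 0.5106]
ee_rot: [2.19, 2.249, 0.001]
wrist_force: [0.2, 0.0, -0.1]
grip_width: 0.252
grasp_force: 0.0
```

```bash
python3 - <<'E'
from h import *
show()
b=camera("side"); a=camera("top")
cv2.imwrite("pics/g.png",np.hstack([cv2.resize(a,(400,300)),cv2.resize(b,(400,300))]))
# lid corners if at 45 deg, expected px
y=np.radians(1.7); u=np.array([np.cos(y),np.sin(y),0]); v=np.array([-u[1],u[0],0]); H=np.array([.645,-.2152,.0905])
for t in (35,45,55):
    c,s=np.cos(np.radians(t)),np.sin(np.radians(t)); print(t,[proj("side",H-u*(.2*c)+[0,0,.2*s]+v*w).round(0).tolist() for w in(.12,-.12)])
cv2.imwrite("pics/h.png",cv2.resize(b[60:230,250:420],(596,596),interpolation=2))
E
```

```text
t 24.1 pos [ 0.3858 -0.2215  0.5106] f [ 0.21  0.04 -0.13] yaw y 1.5 grip 0.252 0.0
35 [[316.0, 143.0], [371.0, 111.0]]
45 [[307.0, 127.0], [364.0, 98.0]]
55 [[296.0, 113.0], [355.0, 87.0]]
```

View pics/g.png

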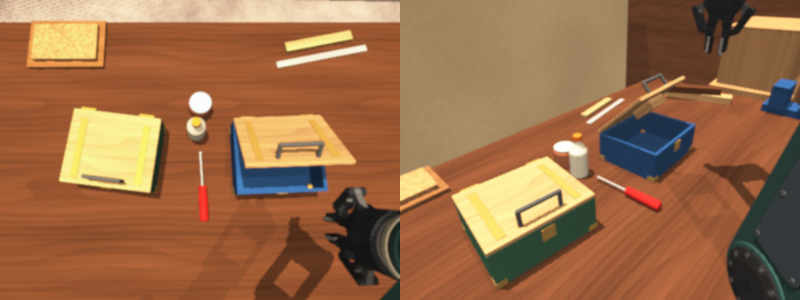

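View pics/h.png

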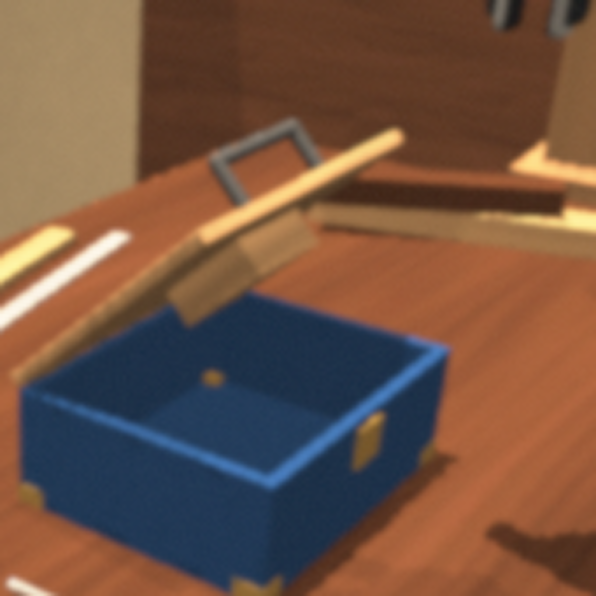

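The right lid's free corners are at (307,128) and (365,98), which match 45°, and they have not moved since release. The left lid is shut and the bottle, tin and screwdriver are where they were.

```bash
python3 -c "
from bench import order; print(order.finish_job())"
```

```text
the job is handed in; nothing more can be done
None
```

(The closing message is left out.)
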